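Dial the tasting tub to the picks

ROBOT

A 6-joint arm with a two-finger parallel gripper is mounted at the origin on a cart in front of the work surface, level with it; the furniture and walls round the work are solid. World frame = base frame: x ahead of the robot, y to its left, z up, the work surface at z = 0. Lengths are in mm, angles in rad, forces in N, time in s.
With the tool pointing down it reaches from about 350 to 950 mm from the base axis. Payload 17.4 kg.
Tool frame: the origin (TCP) lies on the centre line of the jaws, within the pads' length; the fingertips stand 11 mm ahead of it and the grasp point (between the pads) lies 8 mm behind it; z points along the fingers, y is the line along which they close (so a half turn about z gives the same grasp; the last joint's range is limited). The gripper opens to 93 mm and grips with 3 to 60 N. Pads are 15 mm wide; open, the fingers measure 128 mm over their backs; the gripper's body (75 mm by 188 mm) begins 65 mm behind the grasp point.
Start: joints at [1.244, 0.116, 1.442, -0, 1.584, -0.038], TCP at [192.249, 647.049, 229.646] pointing down, gripper open.
Joint ranges: [-2.83, 2.83], [-0.83, 2.19], [0.07, 2.5], [-1.14, 4.28], [0.01, 3], [-2.97, 2.97]. Speed limits (rad/s): [1.89, 1.89, 2.22, 3.14, 3.14, 3.14].

INTERFACE

Orientations are given as a rotation vector (axis times angle).
In Python, from rig import telemetry, snapshot, ctrl, outline_of, place_of gives the robot as it stands.
- The arm moves only by the tool step_arm, never from a script. Its argument "targets" is a list that holds one entry, the list of rows, each a list of 7 numbers: the shift along the tool's x, y, z in mm, then the turn, a rotation vector about the tool's x, y, z in degrees, then the finger opening in mm, from 0 to 93. A call has 1 to 20 rows; each row shifts and turns the commanded pose from where the row before left it, along the tool's axes as they then stand; what a row does not reach is not made up. A row lasts 1/10 s, in which the tool goes at most 50 mm and 8.59 degrees, less where a joint would pass 70% of its speed; a pose out of reach is approached as far as the arm can. A call with a gripper value outside its range is refused whole. The fingers move at their own pace and stop on an object; "squeeze" is the grip in N (left out, the last holds). Time passes only in rows, so rows that do not move let the fingers close. It gives the time, the measured TCP pose, the force, the opening and the grip force at its end, in the units of the state.
- telemetry.read_state(): the state, without advancing time (a new reading comes with each control period).
- snapshot(name): name is "side" or "top" or "wrist"; returns a dict with "image" (384x512x3 uint8, red, green, blue), "fx", "fy", "cx", "cy" (pixels), "eye" and "rotation" of the camera in the world; the wrist camera has in their place "T_tool_cam" (4x4, takes a point from camera to tool coordinates, whose origin is the TCP and whose axes are the flange's). Camera axes: x right, y down, z forward; pixel columns grow to the right and rows downward; lengths in mm; the calibration is good to about 2 mm. A picture is of the moment at which its call begins: read the wrist's pose just before it. There is no depth.
- ctrl.close_job(): hands the job in; it is judged then, once.
Trained networks look in a picture, given as the dict that the camera call returned (one of the last four; its "shot" number tells which), for a name from the list of things; names that differ only in an ending like _2 or _b are one class to them, and where a whole thing is asked for, a point or a joint stands for the part that bears it (a point fixed in the world has none). Each returns a list of dicts, best first, with "confidence" (0 to 1); they miss things now and then, are a little off and sometimes report something else, mostly with a low value. They report only what shows in the picture. A call takes as long as a camera call.
- outline_of(label, picture): "pixels" (384x512 bool, what is visible of it) and "location" ([column, row] in pixels, amid what is visible of it).
- place_of(label, picture): "location" ([column, row] in pixels: a listed point, or the origin of a listed thing).
The state is a dict: "clock": time; "joints": joint angles; "qvel": joint speeds; "tau": joint torques, N m; "ee_pos": TCP position; "tcp_rot": TCP orientation; "wrist_force": force on the tool from outside, world axes, zero at the start; "moment": the same for the moment, N m; "width": finger opening in mm; "grasp_force": force on a finger pad.
Only numpy, scipy, OpenCV 4.12 (cv2) and the standard library are available. Lean on these libraries where they do the work, as an engineer would, in place of code of your own. Each camera call takes 0.05 s, during which the arm holds its last target. There are 200 camera calls.

TASK

Turn the clear dial lid of the white tasting tub until its opening is centred over the pocket that holds the little wooden tasting picks, so that customers can take one, then let go of the lid. Do not knock over the honey jar beside the tub.

Things in the scene. Friction and masses are not known exactly. Their poses are not given: they have to be found in the camera images.
- tub: round white ceramic tub, 150 mm across, 50 mm high, fixed; origin at the centre of its underside. Its clear lid (147 mm disc, 4 mm thick, underside at 50 mm) turns either way about the tub's vertical axis with light friction (0.06 N m), stays where left, cannot be lifted off; no stops in the range needed. Below it six 60-degree pockets, centres 46 mm off the axis: one empty, the others filled
- picks: heap of thin plain wooden sticks, 38 mm long, fixed crosswise in a pocket next to the empty one that the opening starts over, to its left or right (45 to 75 degrees of turn). Other pockets: round hazelnuts (the opposite neighbour), flat crackers (two), dark figs. Origin: centre of the pocket's floor, 46 mm off the tub's axis, 26 mm above the deck; its axes mean nothing
- lid_opening (a point): centre of the lid's only opening, 54 mm above the deck, 46 mm off the tub's axis: a steel-edged sector 34 degrees wide, 30 to 63 mm off the axis. x points outward from the axis through the opening, z up. The lid's grip is an upright steel bar centred on the axis, 56 mm long along this x, 14 mm thick, from 54 to 86 mm above the deck
- honey_jar: glass jar of honey, 71 mm in diameter, 110 mm high, loose on the deck to the left of the tub; origin at the centre of its underside, z up

How it is judged (in metres and radians):
At the end, for the whole second after the job is handed in: The centre of the lid's opening is within 10 mm, seen from above, of the centre of the pocket with the picks; the honey jar stands upright (horizontal distance between lid_opening and picks below 0.01 m and angle between honey_jar's own z axis and vertical below 0.3 rad); the robot touches nothing.
It fails at once if the honey jar is knocked over (angle between honey_jar's own z axis and vertical above 0.6 rad).
It also fails if it takes over 32 s, if anything falls off the work surface, if the arm or the gripper's body presses on something with over 40 N, if the wrist force passes 120 N, or if a joint passes its speed limit or range.

## Working session

There is one attempt and no reset: what is moved stays moved. The work goes in short steps, Python scripts to look and compute and a tool call to move; the robot and the scene stay as the last step left them, time stands still between calls to the robot, and variables do not carry over. Pictures are saved under pics/ and viewed, at most 10 in all, crops included, and the job is handed in when it is done.

Besides the shell and the picture viewer there is one more tool, called after ">>>" by a JSON object that holds its "op" and its "data". step_arm: Moves the arm, as the interface text tells. Its arguments: {"type":"object","properties":{"targets":{"type":"array"},"squeeze":{"type":"number"}},"required":["targets"]}

```bash
mkdir -p pics
cat > h.py <<'E'
import numpy as np,cv2
from scipy.spatial.transform import Rotation as R
from rig import telemetry, snapshot, ctrl, outline_of, place_of
def cam(p,st=None):
    if 'eye' in p and p['eye'] is not None: return np.array(p['eye'],float),np.array(p['rotation'],float)
    T=np.array(p['T_tool_cam']);Rt=R.from_rotvec(st['tcp_rot']).as_matrix()
    return np.array(st['ee_pos'])+Rt@T[:3,3],Rt@T[:3,:3]
def unproj(p,uv,z,st=None):
    e,M=cam(p,st);d=M@np.array([(uv[0]-p['cx'])/p['fx'],(uv[1]-p['cy'])/p['fy'],1]);return e+d*(z-e[2])/d[2]
Z=dict(tub=0,picks=26,lid_opening=54,honey_jar=0)
E
python3 - <<'E'
from h import *
st=telemetry.read_state();print(st)
ims=[]
for n in('top','side','wrist'):
    st=telemetry.read_state();p=snapshot(n);ims.append(p['image'])
    print(n,cam(p,st)[0],p['fx'])
    for l in Z:
        for r in place_of(l,p)[:3]: print(n,l,round(r['confidence'],2),r['location'],unproj(p,r['location'],Z[l],st).round(1))
cv2.imwrite('pics/a.png',cv2.resize(ims[0],(800,600))[:,:,::-1]);cv2.imwrite('pics/b.png',cv2.resize(np.hstack(ims[1:]),(800,300))[:,:,::-1])
E
```

```text
{'clock': 0.0, 'joints': array([ 1.24417745e+00,  1.16532704e-01,  1.44226465e+00, -2.36131213e-05,
        1.58402771e+00, -3.77517467e-02]), 'qvel': array([-0.0007928 ,  0.00050594, -0.00081387,  0.00330565, -0.00296414,
       -0.00337172]), 'tau': array([-1.43023382e-03, -7.21269894e+01, -6.22613525e+01,  7.78855663e-02,
        2.37125927e-02, -4.38734924e-05]), 'ee_pos': array([192.20575255, 646.85149695, 228.87406533]), 'tcp_rot': array([-4.52147030e-01, -3.10868249e+00,  1.91041975e-03]), 'wrist_force': array([-0.57245396,  0.01445698,  0.57112309]), 'moment': array([-0.05296835,  0.01218881, -0.02595627]), 'grasp_force': 0.0, 'width': 92.97613682631551}
top [400.69488667 242.80694324 885.32818572] 429.88481964796Traceback (most recent call last):
  File "<stdin>", line 8, in <module>
  File "h.py", line 9, in unproj
    e,M=cam(p,st);d=M@np.array([(uv[0]-p['cx'])/p['fx'],(uv[1]-p['cy'])/p['fy'],1]);return e+d*(z-e[2])/d[2]
                                                                                                        ~^^^
IndexError: invalid index to scalar variable.
```

The fixed camera's rotation seems to be a rotation vector, so I'll convert it to a matrix.

```bash
sed -i "s/np.array(p\['rotation'\],float)/rm(p['rotation'])/; 3a def rm(r):\n    r=np.array(r,float)\n    return r if r.shape==(3,3) else R.from_rotvec(r).as_matrix()" h.py
python3 - <<'E'
from h import *
ims=[]
for n in('top','side','wrist'):
    st=telemetry.read_state();p=snapshot(n);ims.append(p['image'])
    print(n,cam(p,st)[0],cam(p,st)[1][:,2],np.shape(p.get('rotation')))
    for l in Z:
        for r in place_of(l,p)[:3]: print(n,l,round(r['confidence'],2),r['location'],unproj(p,r['location'],Z[l],st).round(1))
cv2.imwrite('pics/a.png',cv2.resize(ims[0],(800,600))[:,:,::-1]);cv2.imwrite('pics/b.png',cv2.resize(np.hstack(ims[1:]),(800,300))[:,:,::-1])
E
```

```text
top [400.69488667 242.80694324 885.32818572] [ 0.20702639  0.00655434 -0.9783134 ] (3,)
top tub 0.95 [307.1, 220.2] [515.2 144.6   0. ]
top lid_opening 0.82 [310.9, 189.5] [569.2 142.9  54. ]
top honey_jar 0.8 [206.1, 213.1] [525.8 354.2   0. ]
side [ 174.9689058  -280.7660216   614.25090174] [ 0.44122881  0.63533467 -0.63377204] (3,)
side tub 0.62 [271.1, 247.6] [521.4 139.8   0. ]
side lid_opening 0.65 [288.3, 224.3] [561.9 132.3  54. ]
side honey_jar 0.84 [217.0, 196.2] [519.7 362.9   0. ]
wrist [115.10688237 668.07135329 385.03183579] [ 0.27869482 -0.08188027 -0.95688286] ()
```

View pics/a.png

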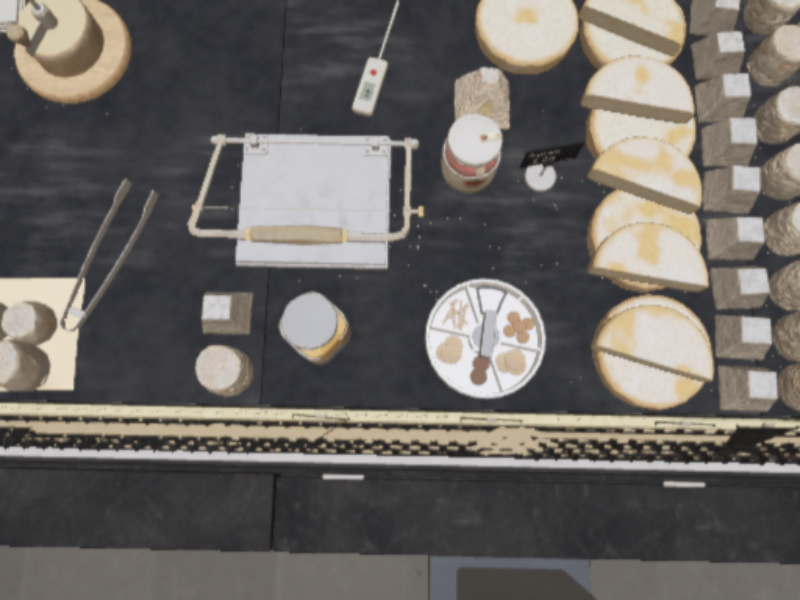

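View pics/b.png

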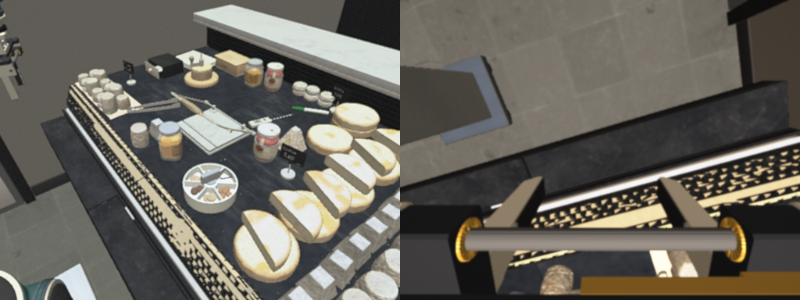

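Top view: the tub centre is near (487,338) in the enlarged picture. The opening is at the top (490,296), the bar leans slightly right, and the sticks are in the upper-left pocket (455,315), the +y side. The round nuts are upper-right and the jar is at (315,328). The side view agrees. The wrist view misses the tub, so I'll move over it.

>>> {"op": "step_arm", "data": {"targets": [[[-22.7,-19.5,-1.5,0,0,0,93],[-22.7,-19.5,-1.5,0,0,0,93],[-22.7,-19.5,-1.5,0,0,0,93],[-22.7,-19.5,-1.5,0,0,0,93],[-22.7,-19.5,-1.5,0,0,0,93],[-22.7,-19.5,-1.5,0,0,0,93],[-22.7,-19.5,-1.5,0,0,0,93],[-22.7,-19.5,-1.5,0,0,0,93],[-22.7,-19.5,-1.5,0,0,0,93],[-22.7,-19.5,-1.5,0,0,0,93],[-22.7,-19.5,-1.5,0,0,0,93],[-22.7,-19.5,-1.5,0,0,0,93],[-22.7,-19.5,-1.5,0,0,0,93],[-22.7,-19.5,-1.5,0,0,0,93],[-22.7,-19.5,-1.5,0,0,0,93],[-22.7,-19.5,-1.5,0,0,0,93],[-22.7,-19.5,-1.5,0,0,0,93],[-22.7,-19.5,-1.5,0,0,0,93],[-22.7,-19.5,-1.5,0,0,0,93],[-22.7,-19.5,-1.5,0,0,0,93]]]}}

```text
clock: 2.85
ee_pos: [516.9, 142.7, 259.9]
tcp_rot: [0.452, 3.109, 0.0]
wrist_force: [-0.8, 0.2, -0.4]
width: 92.9
grasp_force: 0.0
```

>>> {"op": "step_arm", "data": {"targets": [[[0,0,0,0,0,-5,93],[0,0,0,0,0,-5,93],[0,0,0,0,0,0,93],[0,0,0,0,0,0,93],[0,0,0,0,0,0,93]]]}}

```text
clock: 3.35
ee_pos: [516.3, 144.1, 259.7]
tcp_rot: [0.182, 3.136, 0.0]
wrist_force: [-0.2, 0.5, -0.5]
width: 93.0
grasp_force: 0.0
```

```bash
cat > look.py <<'E'
from h import *
import sys
st=telemetry.read_state();M=R.from_rotvec(st['tcp_rot']).as_matrix()
print(st['clock'],st['ee_pos'].round(1),'x',M[:,0].round(3),'z',M[:,2].round(3))
p=snapshot('wrist');im=p['image']
for l in Z:
    for r in place_of(l,p)[:3]: print(l,round(r['confidence'],2),r['location'],unproj(p,r['location'],Z[l],st).round(1))
    if l=='tub':
        for r in outline_of(l,p)[:1]: c=cv2.boundingRect(r['pixels'].astype(np.uint8)); print(c)
cv2.imwrite(sys.argv[1],cv2.resize(im,(800,600))[:,:,::-1])
E
python3 look.py pics/c.png
```

```text
3.35 [516.3 144.1 259.7] x [-0.993  0.116 -0.   ] z [ 0.  0. -1.]
tub 0.78 [256.9, 167.1] [520.5 142.4   0. ]
(199, 115, 113, 111)
lid_opening 0.69 [254.1, 207.9] [565.1 133.3  54. ]
honey_jar 0.81 [397.7, 150.6] [519.9 351.    0. ]
```

View pics/c.png

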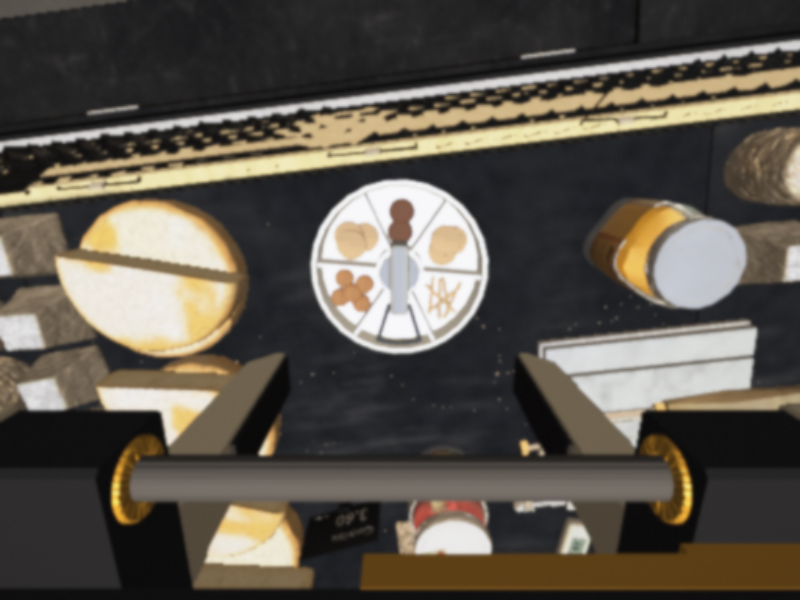

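Wrist view: the tub rim is centred at (399,267) in the enlarged picture. The opening is at (400,324), the bar runs (400,245)–(399,312), and the sticks are at (443,297) on the jar side. Nuts are opposite. I'll compute the axis and angles.

Run:
```python
from h import *
st=telemetry.read_state();p=snapshot('wrist')
s=1/1.5625
o=outline_of('tub',p)[0]['pixels'].astype(np.uint8)
k=max(cv2.findContours(o,0,2)[0],key=cv2.contourArea);e=cv2.fitEllipse(cv2.convexHull(k));print(e)
w=np.array([unproj(p,q[0],50,st)[:2] for q in cv2.convexHull(k)],np.float32)
c,r=cv2.minEnclosingCircle(w);print('rim',c,r)
for r in outline_of('picks',p)[:2]:
    a=unproj(p,r['location'],32,st)[:2]; print('picks',r['confidence'],a,np.degrees(np.arctan2(*(a-c)[::-1])))
for n,u,z in(('picks',(443,297),32),('open',(400,324),54),('barA',(400,245),86),('barB',(399,312),86)):
    a=unproj(p,np.array(u)*s,z,st)[:2];print(n,a,np.degrees(np.arctan2(*(a-c)[::-1])),np.linalg.norm(a-c))
# pocket wall lines crop
im=p['image'][100:240,180:330];cv2.imwrite('pics/d.png',cv2.resize(im,None,fx=4,fy=4,interpolation=3)[:,:,::-1])
```

```text
((255.24899291992188, 170.15289306640625), (111.51202392578125, 113.21900939941406), 95.69017791748047)
rim (518.392822265625, 140.211669921875) 75.69373321533203
picks [551.12699666 176.63416702] 48.05285515875076 48.97064904510319
open [564.64517789 135.91089451] -5.312372721773805 46.45187908003018
barA [490.74664393 144.45946296] 171.2649025639782 27.9706081860806
barB [543.24811558 137.62747184] -5.93570017933825 24.989271404161975
```

View pics/d.png

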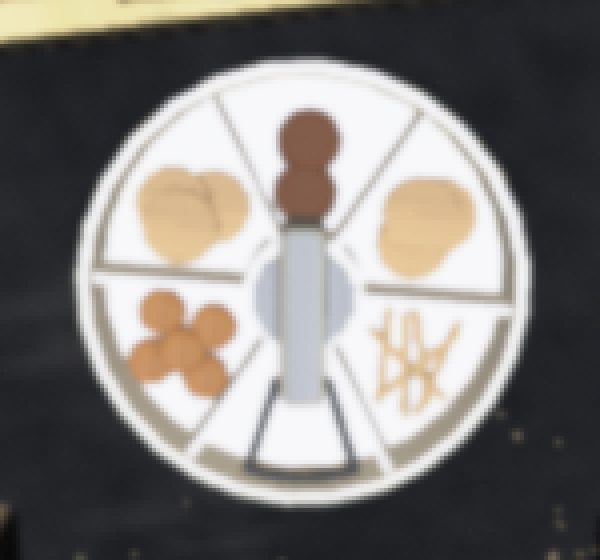

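Crop: the sticks' pocket lies between the right wall, ending at (510,300), and the lower-right wall, ending at (392,470). I'll use the opposite wall ends to get the pocket bearing.

Run:
```python
from h import *
st=telemetry.read_state();p=snapshot('wrist')
U=lambda q,z:unproj(p,np.array(q)/4+[180,100],z,st)[:2]
g=lambda a,b,z:np.degrees(np.arctan2(*(U(a,z)-U(b,z))[::-1])).round(1)
for z in(40,48): print(z,g((510,300),(95,270),z),g((392,470),(215,97),z),g((190,447),(420,110),z))
print('bar',g((303,403),(303,228),86),'opening mid',U((301,470),54),U((301,383),54))
t=[U((303,q),86) for q in(403,228)];print('bar centre',np.mean(t,0))
```

```text
40 79.3 18.4 -40.4
48 79.3 18.4 -40.4
bar -6.6 opening mid [579.21956673 133.18843177] [548.12259016 136.78430325]
bar centre [517.82566652 141.02015015]
```

Tub axis ≈ (518,141), bar bearing ≈ -6.5° (the tool is already aligned with it), pocket bearing ≈ 49°, so the turn is about +55.5°. Descending to TCP z ≈ 70, then gripping.

>>> {"op": "step_arm", "data": {"targets": [[[-2.2,-3.3,10,0,0,0,93],[0,0,20,0,0,0,70],[0,0,20,0,0,0,70],[0,0,20,0,0,0,70],[0,0,20,0,0,0,70],[0,0,20,0,0,0,70],[0,0,20,0,0,0,70],[0,0,20,0,0,0,70],[0,0,15,0,0,0,70],[0,0,10,0,0,0,70],[0,0,8,0,0,0,70],[0,0,6,0,0,0,70],[0,0,0,0,0,0,70],[0,0,0,0,0,0,70]]]}}

```text
clock: 5.25
ee_pos: [518.4, 140.4, 71.1]
tcp_rot: [0.179, 3.136, 0.0]
wrist_force: [0.0, 0.4, -0.1]
width: 70.2
grasp_force: 0.0
```

>>> {"op": "step_arm", "data": {"targets": [[[0,0,0,0,0,0,30],[0,0,0,0,0,0,20],[0,0,0,0,0,0,10],[0,0,0,0,0,0,5],[0,0,0,0,0,0,5],[0,0,0,0,0,0,5],[0,0,0,0,0,0,5],[0,0,0,0,0,0,5]]], "squeeze": 15}}

```text
clock: 6.05
ee_pos: [518.3, 141.9, 70.7]
tcp_rot: [0.179, 3.136, 0.006]
wrist_force: [1.5, 10.1, -2.2]
width: 14.0
grasp_force: 15.0
```

>>> {"op": "step_arm", "data": {"targets": [[[0,2,0,0,0,-3,5],[0,0,0,0,0,-5,5],[0,0,0,0,0,-5,5],[0,0,0,0,0,-5,5],[0,0,0,0,0,-5,5],[0,0,0,0,0,-5,5],[0,0,0,0,0,-5,5],[0,0,0,0,0,-5,5],[0,0,0,0,0,-5,5],[0,0,0,0,0,-5,5],[0,0,0,0,0,-4.5,5],[0,0,0,0,0,-3,5],[0,0,0,0,0,0,5],[0,0,0,0,0,0,5],[0,0,0,0,0,0,5]]]}}

```text
clock: 7.55
ee_pos: [518.2, 142.5, 70.6]
tcp_rot: [1.299, -2.86, -0.001]
wrist_force: [-5.0, 2.9, 2.0]
width: 13.7
grasp_force: 15.0
```

The bar is now at bearing 48.9°. Releasing and lifting to check.

>>> {"op": "step_arm", "data": {"targets": [[[0,0,0,0,0,0,30],[0,0,0,0,0,0,70],[0,0,0,0,0,0,70],[0,0,0,0,0,0,70],[0,0,0,0,0,0,70],[0,0,-10,0,0,0,70],[0,0,-20,0,0,0,70],[0,0,-20,0,0,0,70],[0,0,-25,0,0,0,70],[0,0,-25,0,0,0,70],[0,0,-25,0,0,0,70],[0,0,-25,0,0,0,70],[0,0,-20,0,0,0,70],[0,0,-10,0,0,0,70],[0,0,0,0,0,0,70],[0,0,0,0,0,0,70]]]}}

```text
clock: 9.15
ee_pos: [518.2, 142.3, 249.9]
tcp_rot: [1.301, -2.859, -0.0]
wrist_force: [-0.6, -0.0, 0.3]
width: 69.7
grasp_force: 0.0
```

```bash
python3 look.py pics/e.png
```

```text
9.15 [518.2 142.3 249.9] x [-0.657 -0.754  0.001] z [-0.001 -0.    -1.   ]
tub 0.73 [254.3, 165.6] [520.7 137.6   0. ]
(199, 114, 116, 114)
picks 0.43 [257.8, 199.2] [545.2 173.4  26. ]
lid_opening 0.72 [255.0, 205.7] [548.  170.8  54. ]
```

View pics/e.png

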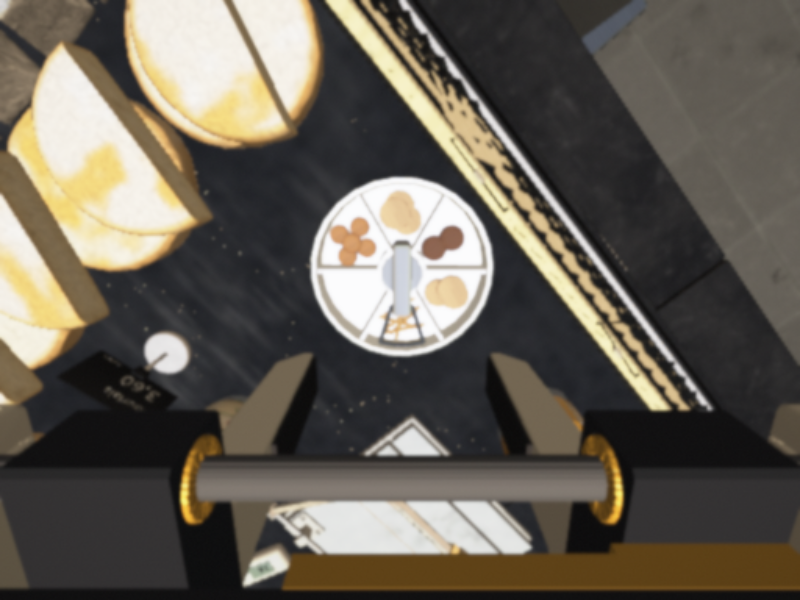

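The opening (≈(401,325)) is centred between the walls of the sticks' pocket. The networks put the two centres about 4 mm apart. The arm is clear and nothing went near the jar, so I'm handing in.

```bash
python3 -c "
from rig import ctrl;print(ctrl.close_job())"
```

```text
the job is handed in; nothing more can be done
None
```

I turned the lid about 55° so its opening sits over the picks' pocket (about 4 mm off centre, limit 10 mm), let go, lifted the arm clear without going near the honey jar, and handed the job in; no verdict was returned.

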